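# Dock the toothpick caddy behind its drop catch

### The job

Slide the toothpick caddy along the table into its steel docking rail, toothpick boxes first, so that its own rim lifts the hinged catch and the catch drops behind its rear wall. Then pull the caddy back against the lowered catch for half a second, with about 13 N more than it takes to slide it, to prove that the catch holds, and leave the caddy docked. Never load the catch with more than 18 N or the whole rail with more than 25 N, keep the gripper off both, keep the caddy upright, and leave the cups and the spice jar where they are.

Things in the scene. Friction and masses are not known exactly. Their poses are not given: they have to be found in the camera images.
- caddy: Loose wooden tray, 150 long (x) x 120 wide (y), walls 28 high and 6 thick, about 0.45 kg. In its front half two toothpick boxes are fixed (top 70 above its underside). In its rear half stands an upright handle: 14 thick in y, 36 long in x, centred at x = -45, y = 0, top 100 above the underside. Origin: centre of the underside; +x points to the leading end (the boxes), z up.
- caddy_handle (a point): Point on the caddy's handle, 45 behind the caddy's centre, 85 above its underside (15 below the handle's top), where it can be pinched from above across its 14 mm thickness.
- caddy_front (a point): Middle of the top of the caddy's leading wall, 75 ahead of the caddy's centre and 28 above its underside. The boxes stand 27 to 57 ahead of the caddy's centre.
- dock: Fixed dark steel rail on the table: a straight lane without a floor; the caddy slides on the table itself (drag in a gripper: some 3 to 8 N). Origin: on the table, lane's centre line, near its entry; +x points into the lane, +y to the catch's side. Side rails 36 high, inner faces y = +-62 (2 mm play each side of the caddy), from x = -4 to 237. Highest part: the catch's post beside the lane, 60.
- dock_mouth (a point): Centre of the rail's flared mouth, on the table at dock x = -43, where the flared guides (30 high) stand 79 either side of the centre line; they narrow to the lane's width at dock x = -4. Axes as the dock's.
- dock_stop (a point): Midway between the two hard bumpers that stop the caddy's leading wall, at dock x = 231, 16 above the table: the caddy's centre is then at dock x = 156. Lips 34 to 38 above the table hang 8 mm inward over the lane, from dock x = 30 on the -y side and 100 on the +y side up to the end, so that the caddy can come in only by sliding. Axes as the dock's.
- bracket: Slotted steel bracket outside the rail's +y side; origin and axes are the dock's. In its slot the catch's post is clamped at an offset c along dock x, anywhere from 0 to 20 mm, differing each time and not measured: find by feel where the catch holds. The catch drops when the caddy's centre passes about dock x = 132 + c; pulled back, the rear wall bears on it with the centre at about 125 + c.
- catch (a joint): Angle (rad) of the steel gravity catch: 0 = down on its stop, about 0.44 = riding on the caddy's +y side rim; positive = lifted. A bar 10 wide (dock y = 51.5 to 61.5) hung on a level pin across the lane at dock x = c, z = 48; at rest it slopes down into the lane, tip (radius 5) at dock x = c + 45, z = 10. No spring, about 0.1 kg. The caddy's leading edge lifts it.
- clay_cup_2: Small brown clay cup with handle, 68 x 100 x 78, standing beyond the work; origin under its centre. A bystander.
- clay_cup_3: Small brown clay cup with handle, 68 x 100 x 78, standing beyond the work; origin under its centre. A bystander.
- spice_jar_3: Slim spice jar with dark cap, 41 x 41 x 105, standing beyond the work; origin under its centre. A bystander.

How it is judged:
On the way, in this order (a step that is already met when the one before it is completed fails the run):
1. the caddy, flat on the table in the lane, holds the catch up with its rim (value of joint catch above 0.3 rad and contact force between caddy and bracket above 0.1 N and height (world z) of caddy below 0.008 m and angle between caddy's own z axis and vertical below 0.12 rad and x of caddy in the frame of dock below 0.13 m), for 0.2 s.
2. the catch has dropped behind the caddy's rear wall (value of joint catch below 0.1 rad and x of caddy in the frame of dock above 0.118 m), for 0.1 s.
3. the caddy is pulled back against the lowered catch with more than 8 N for 0.3 s (all of step 2 and contact force between caddy and bracket above 8 N), for 0.3 s.
At the end, for the whole second after the job is handed in: The caddy stands flat on the table in the rail, at rest, boxes innermost, between the bumpers and the catch (its centre 118 to 162 mm along the dock's x), and the catch is down behind its rear wall (less than 0.1 rad) (all of step 2 and x of caddy in the frame of dock below 0.162 m and height (world z) of caddy below 0.004 m and angle between caddy's own z axis and vertical below 0.05 rad and linear speed of caddy below 0.02 m/s); the robot touches nothing.
It fails at once if the catch loaded by the caddy with more than 18 N, or rail and catch together with more than 25 N (contact force between caddy and dock above 25 N or contact force between caddy and bracket above 18 N).
It fails at once if the gripper or arm touches the rail or the catch (contact force between any of the arm, the fingers and dock above 1 N).
It fails at once if the caddy tipped by more than 20 degrees (angle between caddy's own z axis and vertical above 0.35 rad).
It fails at once if a cup or the spice jar moved by more than 30 mm (distance of any of clay_cup_2, clay_cup_3, spice_jar_3 from where it was at the start of the episode above 0.03 m).
It also fails if it takes over 72 s, if anything falls off the work surface, if the arm or the gripper's body presses on something with over 40 N, if the wrist force passes 120 N, or if a joint passes its speed limit or range.

### The arm

A 7-joint arm with a two-finger parallel gripper is mounted at the origin on a cart in front of the work surface, level with it; the furniture and walls round the work are solid. World frame = base frame: x ahead of the robot, y to its left, z up, the work surface at z = 0. Lengths are in m, angles in rad, forces in N, time in s.
With the tool pointing down it reaches from about 0.425 to 0.875 m from the base axis. Payload 8.4 kg.
Tool frame: the origin (TCP) lies at the centre of the arm's flange, where the gripper is bolted on; the fingertips stand 173 mm ahead of it and the grasp point (between the pads) lies 155 mm ahead of it; z points along the fingers, y is the line along which they close (so a half turn about z gives the same grasp; the last joint's range is limited). The gripper opens to 85 mm and grips with 20 to 120 N. Pads are 22 mm wide; open, the fingers measure 114 mm over their backs; the gripper's body (76 mm by 85 mm) begins 54 mm behind the grasp point. The pads swing forward as they close: fully open they stand 13 mm farther back than shut.
Start: joints at [1.044, 0.333, 0.04, 1.465, -0.013, 1.343, -0.059], TCP at [0.27, -0.591, 0.405] pointing down, gripper open.
Joint ranges: [-2.58, 2.58], [-0.38, 2.09], [-1.3, 1.39], [0.25, 2.4], [-1.5, 4.64], [0.08, 2.09], [-2.65, 2.65]. Speed limits (rad/s): [2.22, 2.22, 2.79, 2.79, 3.14, 3.14, 3.14].

### API

Orientations are given as a rotation vector (axis times angle).
In Python, from workcell import get_state, vision, robot, find_in, silhouettes gives the robot as it stands.
- The arm moves only by the tool carry_out, never from a script. Its arguments are lists of equal length, an entry for each row: "slide": the shift along the world's x, y, z as a fraction of full scale, a list of three; "turn": the turn about the world's z as a fraction of full scale. In form: {"slide": [[tx, ty, tz], ...], "turn": [turn, ...]}. A call has 1 to 10 rows; each row is the pose to reach, as a shift and turn from the pose commanded when the call began; what a row does not reach only later rows make up. Full scale, the value 1, is 0.2 m for a shift and 45 degrees for a turn. A row lasts 1/12 s, in which the tool goes at most 41.7 mm and 7.16 degrees, less where a joint would pass 70% of its speed; a pose out of reach is approached as far as the arm can. A call with a number of a shift or a turn outside -1 to 1 is refused whole. A call with a gripper value outside its range is refused whole. "hand" is the closure, from -1 (fully open) to 1 (shut), set as the call begins (left out, the last holds). The fingers move at their own pace and stop on an object; "newtons" is the grip in N (left out, the last holds). Time passes only in rows, so rows that repeat a pose let the fingers close. It gives the time, the measured TCP pose, the force, the opening and the grip force at its end, in the units of the state.
- get_state(): the state, without advancing time (a new reading comes with each control period).
- vision.camera(name): name is "scene" or "side" or "wrist"; returns (picture, depth): 420x560x3 uint8, blue, green, red; 420x560 float32, m along the optical axis (not along the pixel's ray), 0 where there is no reading.
- vision.camera_info(name): a dict with "mtx" (3x3 intrinsics, pixels), "camera_from_world" (4x4, takes a point from world to camera coordinates). Camera axes: x right, y up, looking along -z (the intrinsics and any distortion apply to the point x, -y, -z); pixel columns grow to the right and rows downward; lengths in m; the calibration is good to about 2 mm. A picture is of the moment at which its call begins: read the wrist's pose just before it. camera_info takes no time and is no camera call; for the wrist camera it gives the pose at the moment of the call.
- robot.sign_off(): hands the job in; it is judged then, once.
Trained networks look in the newest picture that a camera, given by its name, has taken for a name from the list of things; names that differ only in an ending like _2 or _b are one class to them, and where a whole thing is asked for, a point or a joint stands for the part that bears it (a point fixed in the world has none). Each returns a list of dicts, best first, with "p" (0 to 1); they miss things now and then, are a little off and sometimes report something else, mostly with a low value. They report only what shows in the picture. A call takes as long as a camera call.
- find_in(name, camera): "box" ([left, top, right, bottom] in pixels, round what is visible of it).
- silhouettes(name, camera): "mask" (420x560 bool, what is visible of it) and "box" ([left, top, right, bottom] in pixels, round what is visible of it).
The state is a dict: "time_s": time; "joint_pos": joint angles; "qvel": joint speeds; "joint_efforts": joint torques, N m; "eef_pos": TCP position; "eef_rot": TCP orientation; "ft_force": force on the tool from outside, world axes, zero at the start; "wrist_torque": the same for the moment, N m; "width": opening from 0.0 (shut) to 1.0 (fully open); "gripper_force": force on a finger pad.
Only numpy, scipy, OpenCV 4.12 (cv2) and the standard library are available. Lean on these libraries where they do the work, as an engineer would, in place of code of your own. Each camera call takes 0.05 s, during which the arm holds its last target. There are 200 camera calls.

## Working session

There is one attempt and no reset: what is moved stays moved. The work goes in short steps, Python scripts to look and compute and a tool call to move; the robot and the scene stay as the last step left them, time stands still between calls to the robot, and variables do not carry over. Pictures are saved under pics/ and viewed, at most 10 in all, crops included, and the job is handed in when it is done.

Besides the shell and the picture viewer there is one more tool, called after "Emit:" by a JSON object that holds its "method" and its "body". carry_out: Moves the arm, as the interface text tells. Its arguments: {"type":"object","properties":{"slide":{"type":"array"},"turn":{"type":"array"},"hand":{"type":"number"},"newtons":{"type":"number"}},"required":["slide","turn"]}

```bash
mkdir -p pics
cat > h.py <<'E'
import numpy as np, cv2
from workcell import get_state, vision, robot, find_in, silhouettes
def cloud(cam, d):
    i=vision.camera_info(cam); K=np.array(i["mtx"]); T=np.linalg.inv(np.array(i["camera_from_world"]))
    v,u=np.mgrid[:d.shape[0],:d.shape[1]]
    P=np.stack([(u-K[0,2])/K[0,0]*d,-(v-K[1,2])/K[1,1]*d,-d],-1)
    return P@T[:3,:3].T+T[:3,3]
E
python3 - <<'E'
from h import *
s=get_state(); print(s)
for c in("scene","side"):
    im,d=vision.camera(c); cv2.imwrite(f"pics/{c}0.png",im); np.savez(f"{c}0.npz",im=im,d=d,P=cloud(c,d))
    print(c,vision.camera_info(c))
    for n in("caddy","dock"):
        for r in silhouettes(n,c)[:2]: print(n,r["p"],r["box"]); np.save(f"{c}_{n}.npy",r["mask"]) if r is not None else 0
E
```

```text
{'time_s': 0.0, 'joint_pos': array([ 1.0437963 ,  0.3339216 ,  0.0399218 ,  1.46626649, -0.01341256,
        1.34327381, -0.05847234]), 'qvel': array([-2.12928821e-04,  1.15585370e-03,  6.84741210e-05,  1.23349167e-03,
       -1.32230635e-03, -2.64220104e-04, -1.30387816e-03]), 'joint_efforts': array([ 4.47711773e-04, -6.58557487e+01,  1.36560649e+00, -4.05565917e+01,
        1.65595952e-02,  1.26437831e-02, -6.34161779e-05]), 'eef_pos': array([ 0.26956561, -0.59128452,  0.40381712]), 'eef_rot': array([-3.06850652e+00, -6.66489752e-01,  7.05964661e-04]), 'ft_force': array([-0.81253314,  0.01440375,  0.13562887]), 'wrist_torque': array([ 0.01490711, -0.0283036 ,  0.00108821]), 'gripper_force': 0.0, 'width': 1.0039590460715384}
scene {'mtx': array([[388.12517577,   0.        , 287.54258875],
       [  0.        , 388.12517577, 204.93817541],
       [  0.        ,   0.        ,   1.        ]]), 'camera_from_world': array([[-0.84162237, -0.53999778,  0.00861315,  0.45629446],
       [ 0.39503246, -0.60465265,  0.69162456, -0.32101181],
       [-0.36826776,  0.58548918,  0.72220585, -0.89783475],
       [ 0.        ,  0.        ,  0.        ,  1.        ]])}
caddy 0.97 [306.6, 148.0, 365.9, 197.6]
caddy 0.33 [307.4, 258.2, 327.6, 282.3]
dock 0.62 [221.0, 229.8, 335.5, 341.1]
side {'mtx': array([[381.98502747,   0.        , 273.50551494],
       [  0.        , 381.98502747, 207.91877261],
       [  0.        ,   0.        ,   1.        ]]), 'camera_from_world': array([[-0.93490407, -0.35489859,  0.00117211,  0.53682768],
       [ 0.12174318, -0.31760048,  0.9403768 , -0.16455936],
       [-0.33336613,  0.8793048 ,  0.34013247, -0.7170992 ],
       [ 0.        ,  0.        ,  0.        ,  1.        ]])}
caddy 0.8 [287.2, 175.7, 345.6, 218.8]
dock 0.57 [227.9, 238.2, 351.3, 328.1]
```

View pics/scene0.png

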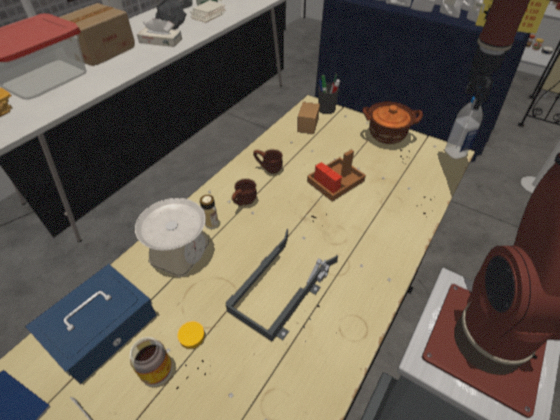

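View pics/side0.png

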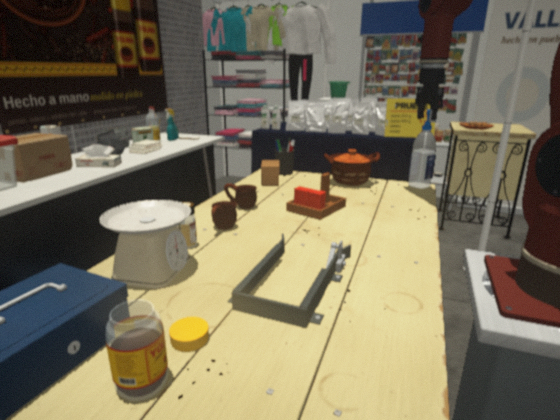

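The scene picture shows the caddy at about (335,175), boxes to the left and the handle at (348,160). The rail is at about (280,285): its mouth opens toward the caddy, and the catch is on the robot's side at (322,268). The cups are at (245,190) and (272,160), and the jar is at (208,208). Next I'll measure with the depth clouds.

Run:
```python
from h import *
for c in("scene","side"):
    z=np.load(f"{c}0.npz"); P=z["P"]; d=z["d"]
    for n in("caddy","dock"):
        m=np.load(f"{c}_{n}.npy") if n=="dock" or c=="side" else silhouettes(n,c)[0]["mask"]
        m=m&(d>0)&(P[...,2]>0.012)&(P[...,2]<0.12)
        Q=P[m]; print(c,n,len(Q),Q.mean(0).round(3),Q.min(0).round(3),Q.max(0).round(3))
        print("  rect",cv2.minAreaRect(Q[:,:2].astype(np.float32)*1000))
        if n=="caddy":
            H=Q[Q[:,2]>0.078]; print("  handle",len(H),H.mean(0).round(3)); 
            B=Q[(Q[:,2]>0.05)&(Q[:,2]<.075)]; print("  box",len(B),B.mean(0).round(3))
# topdown map
S=[]
z=np.load("scene0.npz"); P=z["P"].reshape(-1,3); I=z["im"].reshape(-1,3)
z=np.load("side0.npz"); 
x0,x1,y0,y1,r=0.2,1.0,-0.7,0.5,500
k=(P[:,0]>x0)&(P[:,0]<x1)&(P[:,1]>y0)&(P[:,1]<y1)&(P[:,2]>-.02)&(P[:,2]<.15)
P=P[k];I=I[k]; o=np.argsort(P[:,2])
M=np.zeros((int((x1-x0)*r),int((y1-y0)*r),3),np.uint8)
for p,c in zip(P[o],I[o]): cv2.circle(M,(int((y1-p[1])*r),int((x1-p[0])*r)),1,c.tolist(),-1)
cv2.imwrite("pics/top.png",M)
```

```text
scene caddy 1257 [ 0.546 -0.281  0.043] [ 0.47  -0.389  0.012] [ 0.627 -0.212  0.103]
  rect ((548.74267578125, -299.7248229980469), (151.7086944580078, 124.55784606933594), 72.71248626708984)
  handle 84 [ 0.534 -0.341  0.093]
  box 366 [ 0.554 -0.268  0.066]
scene dock 1722 [0.468 0.158 0.032] [ 0.395 -0.016  0.012] [0.554 0.265 0.062]
  rect ((473.7422790527344, 124.37568664550781), (158.1575927734375, 280.7935485839844), 0.32359573245048523)
side caddy 1266 [ 0.546 -0.271  0.043] [ 0.471 -0.371  0.012] [ 0.629 -0.211  0.103]
  rect ((550.40869140625, -301.0018310546875), (152.86355590820312, 123.77371215820312), 72.57023620605469)
  handle 77 [ 0.535 -0.338  0.091]
  box 391 [ 0.554 -0.268  0.064]
side dock 2882 [0.474 0.186 0.03 ] [ 0.396 -0.018  0.012] [0.553 0.266 0.062]
  rect ((474.87152099609375, 123.93977355957031), (284.2699890136719, 156.43960571289062), 89.86335754394531)
```

View pics/top.png

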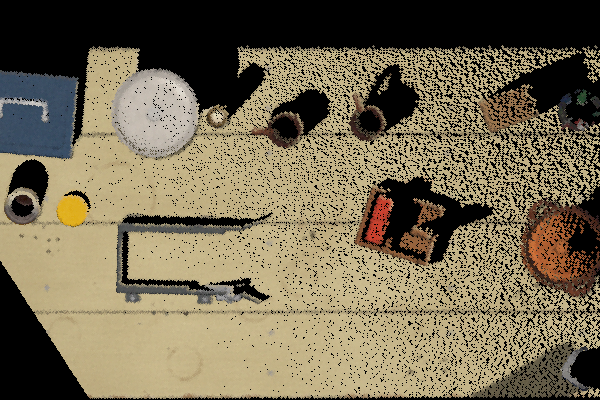

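Emit:
{"method": "carry_out", "body": {"slide": [[1, 1, 0], [1, 1, 0], [1, 1, 0], [1, 1, 0], [1, 1, 0], [1, 1, 0], [1, 1, 0], [1, 1, 0], [1, 1, 0]], "turn": [1, 1, 1, 1, 1, 1, 1, 1, 1], "hand": -1, "newtons": 30}}

```text
time_s: 1.1
eef_pos: [0.4713, -0.3893, 0.4047]
eef_rot: [-2.577, -1.796, -0.001]
ft_force: [-1.2, -0.1, -1.1]
width: 1.003
gripper_force: 0.0
```

Emit:
{"method": "carry_out", "body": {"slide": [[0.33, 0.24, 0], [0.33, 0.24, 0], [0.33, 0.24, 0], [0.33, 0.24, 0]], "turn": [0.07, 0.07, 0.07, 0.07]}}

```text
time_s: 1.43
eef_pos: [0.5367, -0.3424, 0.4043]
eef_rot: [-2.529, -1.863, -0.001]
ft_force: [-1.2, -0.6, 0.8]
width: 1.003
gripper_force: 0.0
```

Run:
```python
from h import *
s=get_state(); print(s["time_s"],s["eef_pos"],s["eef_rot"],s["joint_pos"].round(2))
c="wrist"; i=vision.camera_info(c); im,d=vision.camera(c); P=cloud(c,d); cv2.imwrite("pics/w0.png",im); np.savez("w0.npz",im=im,d=d,P=P)
print(P[::419,::559].round(2).tolist())
H=P[(P[...,2]>0.088)&(P[...,2]<.115)&(d>0)]; print("handle",len(H),H.mean(0), cv2.minAreaRect(H[:,:2].astype(np.float32)*1000))
H=P[(P[...,2]>0.062)&(P[...,2]<.078)&(d>0)]; print("box",len(H),cv2.minAreaRect(H[:,:2].astype(np.float32)*1000))
H=P[(P[...,2]>0.022)&(P[...,2]<.034)&(d>0)]; print("rim",len(H),cv2.minAreaRect(H[:,:2].astype(np.float32)*1000))
```

```text
1.4333 [ 0.53671254 -0.34243576  0.40433132] [-2.52863170e+00 -1.86319641e+00 -5.11948695e-04] [ 0.7   0.32 -0.25  1.49  0.08  1.34  0.14]
[[[0.34, -0.11, 0.0], [0.83, -0.26, 0.0]], [[0.46, -0.33, 0.3], [0.6, -0.37, 0.3]]]
handle 822 [ 0.5349445  -0.34387662  0.10095319] ((534.5652465820312, -345.0030822753906), (35.538448333740234, 13.767078399658203), 72.54259490966797)
box 6031 ((638.943603515625, -393.2951354980469), (304.85675048828125, 264.3138122558594), 87.21602630615234)
rim 6175 ((632.053955078125, -403.57208251953125), (324.7210998535156, 384.3379211425781), 0.9920542240142822)
```

View pics/w0.png

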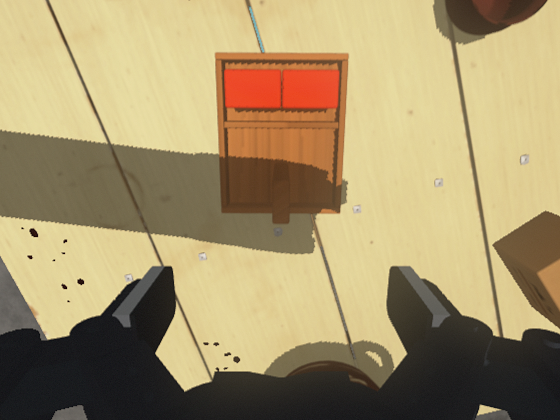

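The wrist view shows the caddy square in the frame: rim box (217–348, 53–213), handle at (281,190), open fingers on either side. The handle measures (0.5346, -0.345), yaw 72.5°, with its 36x14 size matching. I'll descend and grip.

Emit:
{"method": "carry_out", "body": {"slide": [[-0.01, -0.013, -0.2], [-0.01, -0.013, -0.4], [-0.01, -0.013, -0.6], [-0.01, -0.013, -0.74], [-0.01, -0.013, -0.805], [-0.01, -0.013, -0.805], [-0.01, -0.013, -0.805]], "turn": [0, 0, 0, 0, 0, 0, 0]}}

```text
time_s: 2.07
eef_pos: [0.5332, -0.3473, 0.2446]
eef_rot: [2.532, 1.858, -0.001]
ft_force: [-0.5, -0.2, 0.3]
width: 1.002
gripper_force: 0.0
```

Emit:
{"method": "carry_out", "body": {"slide": [[0, 0, 0], [0, 0, 0], [0, 0, 0], [0, 0, 0], [0, 0, 0], [0, 0, 0], [0, 0, 0], [0, 0, 0]], "turn": [0, 0, 0, 0, 0, 0, 0, 0], "hand": 1, "newtons": 30}}

```text
time_s: 2.73
eef_pos: [0.534, -0.3461, 0.2442]
eef_rot: [2.53, 1.861, 0.001]
ft_force: [0.7, -0.5, 3.0]
width: 0.155
gripper_force: 33.2
```

Emit:
{"method": "carry_out", "body": {"slide": [[-0.03, 0.06, 0.005], [-0.06, 0.14, 0.01], [-0.1, 0.22, 0.01], [-0.13, 0.3, 0.01], [-0.16, 0.38, 0.01], [-0.19, 0.46, 0.01], [-0.22, 0.54, 0.01], [-0.25, 0.62, 0.01], [-0.28, 0.7, 0.005], [-0.3, 0.77, 0.005]], "turn": [0.05, 0.1, 0.15, 0.2, 0.25, 0.3, 0.34, 0.37, 0.389, 0.389]}}

```text
time_s: 3.57
eef_pos: [0.4729, -0.1913, 0.2443]
eef_rot: [-2.217, -2.225, 0.001]
ft_force: [0.8, -1.4, -3.6]
width: 0.158
gripper_force: 32.3
```

Run:
```python
from h import *
s=get_state(); print(s)
for c in("wrist","scene","side"):
    im,d=vision.camera(c); P=cloud(c,d); cv2.imwrite(f"pics/{c}1.png",im); np.savez(f"{c}1.npz",im=im,d=d,P=P)
    ok=d>0
    def band(n,y0,y1,x0,x1,z0,z1):
        m=ok&(P[...,1]>y0)&(P[...,1]<y1)&(P[...,0]>x0)&(P[...,0]<x1)&(P[...,2]>z0)&(P[...,2]<z1); return P[m]
    for lo in np.arange(0.03,0.26,0.03):
        a=band("",lo,lo+.03,.40,.45,.02,.045); b=band("",lo,lo+.03,.50,.56,.02,.045)
        f=lambda q:(len(q),np.percentile(q[:,0],[3,97]).round(4).tolist(), q[:,2].max().round(3)) if len(q)>5 else len(q)
        print(c,lo.round(2),f(a),f(b))
    a=band("",.2,.3,.40,.55,.02,.045); print("end",np.percentile(a[:,1],98) if len(a)>5 else 0)
    a=band("",-.06,.03,.36,.45,.012,.035); b=band("",-.06,.03,.5,.58,.012,.035)
    for q in(a,b): print("mouth",len(q), q[np.argmin(q[:,1])] if len(q) else 0)
```

```text
{'time_s': 3.5667, 'joint_pos': array([ 0.63829601,  0.22734266, -0.37732298,  1.96572726,  0.10150987,
        0.96718191,  0.21537052]), 'qvel': array([-0.1472596 , -0.19127167, -0.1112845 ,  0.23471918, -0.05484027,
       -0.05036226, -0.27510893]), 'joint_efforts': array([  0.74129686, -49.3799901 ,  -2.93590955, -35.3030169 ,
        -0.23841544,   0.28275895,   0.89661062]), 'eef_pos': array([ 0.47286493, -0.19132467,  0.24433869]), 'eef_rot': array([-2.21737546e+00, -2.22485852e+00,  1.10431670e-03]), 'ft_force': array([ 0.78381535, -1.40583079, -3.64811855]), 'wrist_torque': array([-0.27834013, -0.09361635,  0.0233495 ]), 'gripper_force': 32.31645941734314, 'width': 0.15841714393975861}
wrist 0.03 0 0
wrist 0.06 0 0
wrist 0.09 0 0
wrist 0.12 0 0
wrist 0.15 0 0
wrist 0.18 0 0
wrist 0.21 0 0
wrist 0.24 0 0
end 0
mouth 0 0
mouth 0 0
scene 0.03 (95, [0.4015, 0.4265], np.float64(0.045)) (37, [0.5355, 0.5463], np.float64(0.042))
scene 0.06 (77, [0.4049, 0.4283], np.float64(0.04)) (54, [0.5345, 0.5477], np.float64(0.042))
scene 0.09 (43, [0.4122, 0.4187], np.float64(0.039)) (51, [0
[... 795 characters left out ...]
 np.float64(0.041))
side 0.09 (50, [0.414, 0.4193], np.float64(0.038)) (64, [0.5364, 0.549], np.float64(0.041))
side 0.12 (83, [0.4148, 0.428], np.float64(0.041)) (72, [0.5373, 0.5505], np.float64(0.041))
side 0.15 (97, [0.4156, 0.4286], np.float64(0.041)) (78, [0.5378, 0.5507], np.float64(0.041))
side 0.18 (109, [0.4163, 0.4295], np.float64(0.041)) (86, [0.5386, 0.5515], np.float64(0.041))
side 0.21 (126, [0.4171, 0.4302], np.float64(0.041)) (95, [0.5393, 0.5527], np.float64(0.042))
side 0.24 (310, [0.4179, 0.4485], np.float64(0.041)) (346, [0.502, 0.5524], np.float64(0.041))
end 0.2643860910580937
mouth 83 [ 0.39778585 -0.01676836  0.03209727]
mouth 34 [ 0.56101331 -0.02236619  0.03104441]
```

View pics/wrist1.png

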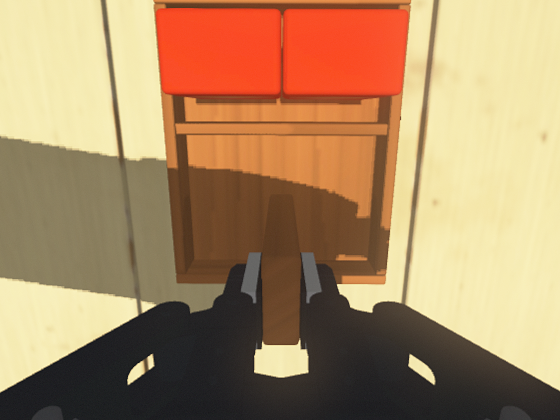

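The wrist view shows the caddy straight ahead (x 165–400), with the handle pinched at (281,270). The clouds put the lane's centre line at x = 0.4835 + 0.0245·(y − 0.195), yaw 88.6°, dock origin at y ≈ 0.025. I'll align to it and read the settled pose.

Emit:
{"method": "carry_out", "body": {"slide": [[0.005, 0.05, 0], [0.005, 0.1, 0], [0.005, 0.1, 0], [0.005, 0.1, 0]], "turn": [-0.02, -0.036, -0.036, -0.036]}}

```text
time_s: 4.05
eef_pos: [0.4747, -0.1723, 0.2444]
eef_rot: [-2.249, -2.193, 0.001]
ft_force: [-0.0, -0.1, -4.0]
width: 0.155
gripper_force: 32.0
```

Run:
```python
from h import *
s=get_state(); p=s["eef_pos"]; r=s["eef_rot"]; print(p,2*np.degrees(np.arctan2(-r[1],-r[0]))%360, s["ft_force"], .4835+.0245*(p[1]-.195))
for c in("scene","side","wrist"):
    im,d=vision.camera(c); P=cloud(c,d); m=silhouettes("caddy",c)[0]["mask"]&(d>0)
    R=P[m&(P[...,2]>.022)&(P[...,2]<.034)]
    print(c,len(R),cv2.minAreaRect(R[:,:2].astype(np.float32)*1000))
    B=P[m&(P[...,2]>.066)&(P[...,2]<.073)&(P[...,1]>p[1]+.05)]
    print(c,len(B),cv2.minAreaRect(B[:,:2].astype(np.float32)*1000))
```

```text
[ 0.4746549  -0.17232054  0.24441286] 88.57406136320051 [-0.00500121 -0.13792834 -3.99802834] 0.4745006466904516
scene 492 ((475.2611083984375, -125.91978454589844), (153.9629364013672, 120.5658950805664), 88.2784194946289)
scene 282 ((477.0326843261719, -83.41593170166016), (32.624481201171875, 92.17928314208984), 88.2861328125)Traceback (most recent call last):
  File "<stdin>", line 4, in <module>
IndexError: list index out of range
```

Emit:
{"method": "carry_out", "body": {"slide": [[0, 0.04, -0.002], [0.002, 0.08, -0.004], [0.003, 0.12, -0.004], [0.004, 0.16, -0.004], [0.005, 0.2, -0.004], [0.006, 0.24, -0.004], [0.007, 0.28, -0.004], [0.008, 0.32, -0.004], [0.009, 0.36, -0.004], [0.01, 0.4, -0.004]], "turn": [0, 0, 0, 0, 0, 0, 0, 0, 0, 0]}}

```text
time_s: 5.08
eef_pos: [0.4768, -0.0914, 0.2441]
eef_rot: [2.249, 2.193, 0.0]
ft_force: [-0.1, -4.0, 2.0]
width: 0.16
gripper_force: 32.8
```

Emit:
{"method": "carry_out", "body": {"slide": [[0, 0.02, 0], [0.001, 0.04, 0], [0.0015, 0.06, 0], [0.002, 0.08, 0], [0.0025, 0.1, 0], [0.003, 0.12, 0], [0.0035, 0.14, 0], [0.004, 0.16, 0]], "turn": [0, 0, 0, 0, 0, 0, 0, 0]}}

```text
time_s: 5.75
eef_pos: [0.4776, -0.0603, 0.2441]
eef_rot: [2.25, 2.192, -0.0]
ft_force: [0.9, -5.4, 4.4]
width: 0.156
gripper_force: 33.3
```

Emit:
{"method": "carry_out", "body": {"slide": [[0, 0.02, 0.001], [0.001, 0.04, 0.001], [0.0015, 0.06, 0.001], [0.002, 0.08, 0.001], [0.0025, 0.1, 0.001], [0.003, 0.12, 0.001], [0.0035, 0.14, 0.001], [0.004, 0.16, 0.001], [0.0045, 0.18, 0.001], [0.005, 0.2, 0.001]], "turn": [0, 0, 0, 0, 0, 0, 0, 0, 0, 0]}}

```text
time_s: 6.58
eef_pos: [0.4784, -0.02, 0.2441]
eef_rot: [2.25, 2.192, -0.001]
ft_force: [-0.2, -5.0, 3.3]
width: 0.159
gripper_force: 33.2
```

Emit:
{"method": "carry_out", "body": {"slide": [[0, 0.025, 0], [0.001, 0.05, 0], [0.002, 0.075, 0], [0.0025, 0.1, 0], [0.003, 0.125, 0], [0.0035, 0.15, 0], [0.004, 0.175, 0], [0.0045, 0.2, 0], [0.005, 0.225, 0], [0.006, 0.25, 0]], "turn": [0, 0, 0, 0, 0, 0, 0, 0, 0, 0]}}

```text
time_s: 7.42
eef_pos: [0.4796, 0.03, 0.2441]
eef_rot: [2.25, 2.192, -0.001]
ft_force: [-0.0, -5.3, 3.3]
width: 0.157
gripper_force: 33.2
```

Emit:
{"method": "carry_out", "body": {"slide": [[0, 0.025, 0], [0.001, 0.05, 0], [0.002, 0.075, 0], [0.0025, 0.1, 0], [0.003, 0.125, 0], [0.0035, 0.15, 0], [0.004, 0.175, 0], [0.0045, 0.2, 0], [0.005, 0.225, 0], [0.006, 0.25, 0]], "turn": [0, 0, 0, 0, 0, 0, 0, 0, 0, 0]}}

```text
time_s: 8.25
eef_pos: [0.4808, 0.0799, 0.2441]
eef_rot: [2.25, 2.192, -0.001]
ft_force: [-0.5, -6.0, 4.1]
width: 0.158
gripper_force: 33.4
```

Run:
```python
from h import *
a=[]
for c in("scene","side"):
    im,d=vision.camera(c); a.append(cv2.resize(im[215:355,215:365],(400,373),interpolation=cv2.INTER_CUBIC))
cv2.imwrite("pics/c2.png",np.hstack(a))
s=get_state(); print(s["time_s"],s["eef_pos"],s["ft_force"])
```

```text
8.35 [0.48067195 0.08099097 0.24413651] [-0.47127823  0.97100997  2.11934469]
```

View pics/c2.png

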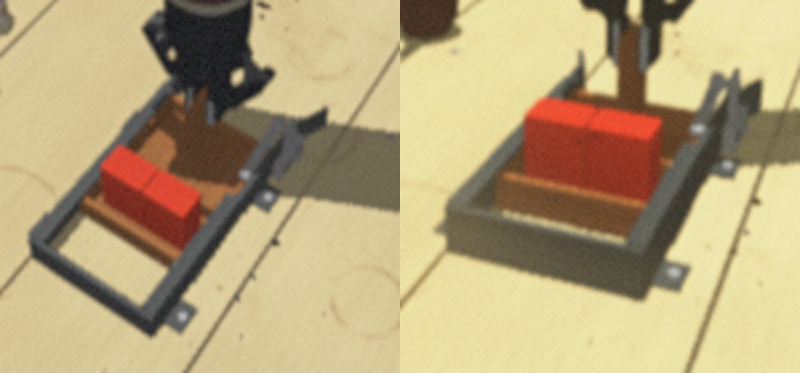

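The crops show the caddy in the lane, boxes first, with the catch lifted and riding on the rim at about (290,140) in the left crop. I'll go on slowly.

Emit:
{"method": "carry_out", "body": {"slide": [[0, 0.02, 0], [0.001, 0.04, 0], [0.0015, 0.06, 0], [0.002, 0.08, 0], [0.0025, 0.1, 0], [0.003, 0.12, 0], [0.0035, 0.14, 0], [0.004, 0.16, 0], [0.0045, 0.18, 0], [0.005, 0.195, 0]], "turn": [0, 0, 0, 0, 0, 0, 0, 0, 0, 0]}}

```text
time_s: 9.18
eef_pos: [0.4818, 0.1186, 0.2441]
eef_rot: [2.25, 2.192, -0.001]
ft_force: [-0.8, -6.5, 4.7]
width: 0.159
gripper_force: 33.4
```

Emit:
{"method": "carry_out", "body": {"slide": [[0, 0.01, 0], [0, 0.02, 0], [0.001, 0.03, 0], [0.001, 0.04, 0], [0.001, 0.045, 0], [0.001, 0.05, 0]], "turn": [0, 0, 0, 0, 0, 0]}}

```text
time_s: 9.68
eef_pos: [0.4821, 0.1284, 0.2441]
eef_rot: [2.25, 2.192, -0.001]
ft_force: [0.2, -6.1, 5.4]
width: 0.16
gripper_force: 33.4
```

Emit:
{"method": "carry_out", "body": {"slide": [[0, 0.003, 0], [0, 0.006, 0], [0, 0.009, 0], [0, 0.012, 0], [0, 0.015, 0]], "turn": [0, 0, 0, 0, 0]}}

```text
time_s: 10.1
eef_pos: [0.4821, 0.1313, 0.2441]
eef_rot: [2.25, 2.192, -0.002]
ft_force: [0.3, -9.1, 5.0]
width: 0.156
gripper_force: 33.5
```

Run:
```python
from h import *
s=get_state(); print(s["time_s"],s["eef_pos"],s["ft_force"])
z=np.load("side0.npz"); 
for c in("scene","side"):
    im,d=vision.camera(c); P=cloud(c,d); m=silhouettes("caddy",c)
    if m:
        m=m[0]["mask"]&(d>0); B=P[m&(P[...,2]>.064)&(P[...,2]<.074)&(P[...,1]>s["eef_pos"][1]+.045)]
        print(c,len(B),cv2.minAreaRect(B[:,:2].astype(np.float32)*1000) if len(B)>5 else "")
    cv2.imwrite(f"pics/{c}3.png",cv2.resize(im[215:355,215:365],(400,373),interpolation=cv2.INTER_CUBIC))
cv2.imwrite("pics/c3.png",np.hstack([cv2.imread("pics/scene3.png"),cv2.imread("pics/side3.png")]))
```

```text
10.1 [0.48206081 0.13129615 0.24414135] [ 0.28904277 -9.07928221  4.9780914 ]
scene 489 ((483.6500549316406, 219.92666625976562), (31.13835906982422, 92.8328857421875), 87.3780288696289)
side 627 ((484.67431640625, 220.45498657226562), (30.864177703857422, 92.30271911621094), 89.00152587890625)
```

View pics/c3.png

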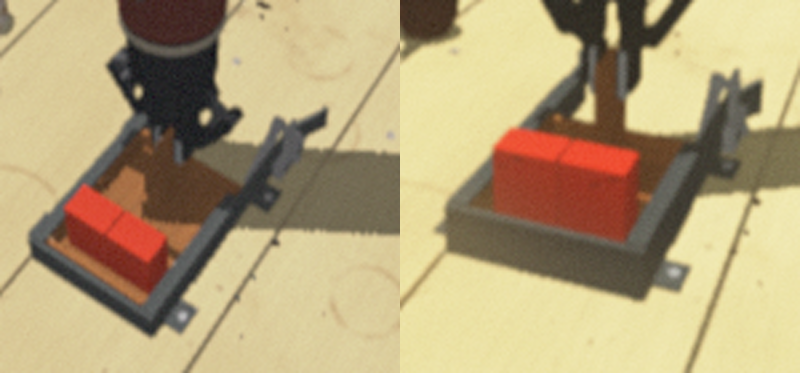

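The crops show the caddy nearly filling the lane, its front wall close to the bumpers, and the catch apparently lower. The force has risen to 9 N. One small push will confirm contact with the bumpers.

Emit:
{"method": "carry_out", "body": {"slide": [[0, 0.002, 0], [0, 0.004, 0]], "turn": [0, 0]}}

```text
time_s: 10.47
eef_pos: [0.4821, 0.1314, 0.2441]
eef_rot: [2.25, 2.191, -0.003]
ft_force: [-0.4, -9.6, 7.4]
width: 0.155
gripper_force: 33.8
```

Emit:
{"method": "carry_out", "body": {"slide": [[0, -0.01, 0], [0, -0.02, 0], [0, -0.03, 0], [-0.001, -0.038, 0], [-0.001, -0.044, 0], [-0.001, -0.048, 0]], "turn": [0, 0, 0, 0, 0, 0]}}

```text
time_s: 10.97
eef_pos: [0.4817, 0.1235, 0.2442]
eef_rot: [-2.249, -2.193, -0.0]
ft_force: [-1.1, 5.3, 5.7]
width: 0.159
gripper_force: 33.7
```

Emit:
{"method": "carry_out", "body": {"slide": [[0, -0.004, 0], [0, -0.008, 0]], "turn": [0, 0]}}

```text
time_s: 11.13
eef_pos: [0.4818, 0.1217, 0.2442]
eef_rot: [-2.249, -2.193, -0.0]
ft_force: [-1.6, 2.1, 3.1]
width: 0.161
gripper_force: 33.3
```

Emit:
{"method": "carry_out", "body": {"slide": [[0, -0.002, 0], [0, -0.004, 0], [0, -0.006, 0], [0, -0.008, 0]], "turn": [0, 0, 0, 0]}}

```text
time_s: 11.47
eef_pos: [0.4819, 0.12, 0.2441]
eef_rot: [-2.249, -2.193, -0.0]
ft_force: [-1.2, 4.4, 0.8]
width: 0.156
gripper_force: 32.9
```

Emit:
{"method": "carry_out", "body": {"slide": [[0, -0.002, 0], [0, -0.004, 0], [0, -0.006, 0], [0, -0.008, 0]], "turn": [0, 0, 0, 0]}}

```text
time_s: 11.8
eef_pos: [0.4819, 0.1184, 0.2442]
eef_rot: [2.25, 2.193, 0.0]
ft_force: [0.6, 4.8, 3.4]
width: 0.159
gripper_force: 33.2
```

Emit:
{"method": "carry_out", "body": {"slide": [[0, -0.002, 0], [0, -0.004, 0], [0, -0.006, 0], [0, -0.008, 0]], "turn": [0, 0, 0, 0]}}

```text
time_s: 12.13
eef_pos: [0.4819, 0.1168, 0.2441]
eef_rot: [-2.249, -2.193, -0.0]
ft_force: [0.0, 4.0, 3.6]
width: 0.159
gripper_force: 33.4
```

Emit:
{"method": "carry_out", "body": {"slide": [[0, -0.003, 0], [0, -0.006, 0], [0, -0.009, 0]], "turn": [0, 0, 0]}}

```text
time_s: 12.38
eef_pos: [0.4818, 0.1154, 0.2442]
eef_rot: [-2.249, -2.193, -0.001]
ft_force: [-1.5, 8.0, 2.7]
width: 0.161
gripper_force: 33.4
```

Emit:
{"method": "carry_out", "body": {"slide": [[0, -0.001, 0], [0, -0.002, 0], [0, -0.002, 0]], "turn": [0, 0, 0]}}

```text
time_s: 12.63
eef_pos: [0.4818, 0.1152, 0.2442]
eef_rot: [-2.249, -2.193, -0.002]
ft_force: [-1.0, 6.1, 2.9]
width: 0.16
gripper_force: 33.3
```

Emit:
{"method": "carry_out", "body": {"slide": [[0, -0.002, 0], [0, -0.003, 0], [0, -0.003, 0]], "turn": [0, 0, 0]}}

```text
time_s: 12.88
eef_pos: [0.4818, 0.1149, 0.2443]
eef_rot: [-2.249, -2.193, -0.002]
ft_force: [0.2, 9.5, 2.4]
width: 0.16
gripper_force: 33.6
```

Emit:
{"method": "carry_out", "body": {"slide": [[0, -0.002, 0], [0, -0.003, 0], [0, -0.003, 0]], "turn": [0, 0, 0]}}

```text
time_s: 13.13
eef_pos: [0.4818, 0.1145, 0.2444]
eef_rot: [-2.248, -2.193, -0.003]
ft_force: [-0.6, 8.9, 2.4]
width: 0.161
gripper_force: 33.7
```

Emit:
{"method": "carry_out", "body": {"slide": [[0, -0.002, 0], [0, -0.004, 0], [0, -0.004, 0]], "turn": [0, 0, 0]}}

```text
time_s: 13.38
eef_pos: [0.4818, 0.1138, 0.2445]
eef_rot: [-2.248, -2.193, -0.003]
ft_force: [-0.4, 10.0, 4.5]
width: 0.154
gripper_force: 33.9
```

Emit:
{"method": "carry_out", "body": {"slide": [[0, -0.002, 0], [0, -0.004, 0], [0, -0.004, 0]], "turn": [0, 0, 0]}}

```text
time_s: 13.63
eef_pos: [0.4818, 0.1132, 0.2446]
eef_rot: [-2.248, -2.193, -0.003]
ft_force: [-1.8, 10.1, 5.9]
width: 0.161
gripper_force: 34.2
```

```bash
cat > tilt.py <<'E'
from h import *
s=get_state(); print(s["time_s"],s["eef_pos"],s["ft_force"],s["wrist_torque"])
for c in("scene","side"):
    im,d=vision.camera(c); P=cloud(c,d); m=silhouettes("caddy",c)
    cv2.imwrite(f"pics/{c}9.png",cv2.resize(im[215:355,215:365],(400,373),interpolation=cv2.INTER_CUBIC))
    if m:
        m=m[0]["mask"]&(d>0); B=P[m&(P[...,2]>.060)&(P[...,2]<.085)&(P[...,1]>s["eef_pos"][1]+.045)]
        t=B[B[:,2]>.066]; A=np.c_[t[:,0]-.48,t[:,1]-s["eef_pos"][1]-.087,np.ones(len(t))]; k=np.linalg.lstsq(A,t[:,2],rcond=None)[0]
        print(c,len(B),cv2.minAreaRect(t[:,:2].astype(np.float32)*1000),"maxz",np.percentile(B[:,2],[50,90,98]),"plane",k)
E
python3 tilt.py
```

```text
13.6333 [0.4818237  0.11323477 0.24458085] [-1.78743147 10.14878699  5.91486395] [ 2.38431711  0.36211914 -0.28173237]
scene 534 ((483.9771728515625, 203.064697265625), (31.576078414916992, 93.61954498291016), 87.98304748535156) maxz [0.07246717 0.07455642 0.07577604] plane [ 0.00023535 -0.02612691  0.07259369]
side 773 ((485.43011474609375, 203.70648193359375), (31.621822357177734, 93.55254364013672), 88.21286010742188) maxz [0.0730064  0.07439729 0.07497556] plane [ 0.00098931 -0.1237672   0.07344108]
```

The caddy pitches slightly in the pads (about 0.02 rad). A firmer grip will stiffen the hold before I load it further.

Emit:
{"method": "carry_out", "body": {"slide": [[0, 0, 0], [0, 0, 0], [0, 0, 0]], "turn": [0, 0, 0], "newtons": 90}}

```text
time_s: 14.08
eef_pos: [0.4819, 0.1133, 0.2447]
eef_rot: [-2.248, -2.193, -0.004]
ft_force: [-1.4, 9.9, 6.7]
width: 0.151
gripper_force: 87.9
```

Emit:
{"method": "carry_out", "body": {"slide": [[0, -0.002, 0], [0, -0.004, 0], [0, -0.004, 0]], "turn": [0, 0, 0]}}

```text
time_s: 14.33
eef_pos: [0.4818, 0.113, 0.2448]
eef_rot: [-2.247, -2.193, -0.004]
ft_force: [-2.7, 12.0, 7.2]
width: 0.151
gripper_force: 88.0
```

Emit:
{"method": "carry_out", "body": {"slide": [[0, -0.002, 0], [0, -0.004, 0], [0, -0.006, 0], [0, -0.006, 0]], "turn": [0, 0, 0, 0]}}

```text
time_s: 14.67
eef_pos: [0.4818, 0.1124, 0.2449]
eef_rot: [-2.247, -2.193, -0.006]
ft_force: [-3.2, 14.5, 7.6]
width: 0.156
gripper_force: 88.0
```

Emit:
{"method": "carry_out", "body": {"slide": [[0, -0.002, 0], [0, -0.004, 0], [0, -0.006, 0], [0, -0.006, 0]], "turn": [0, 0, 0, 0]}}

```text
time_s: 15.0
eef_pos: [0.4818, 0.1119, 0.245]
eef_rot: [-2.246, -2.193, -0.007]
ft_force: [-3.4, 16.3, 7.3]
width: 0.145
gripper_force: 88.0
```

Emit:
{"method": "carry_out", "body": {"slide": [[0, -0.002, 0], [0, -0.004, 0], [0, -0.004, 0], [0, -0.004, 0], [0, -0.004, 0], [0, -0.004, 0], [0, -0.004, 0], [0, -0.004, 0]], "turn": [0, 0, 0, 0, 0, 0, 0, 0]}}

```text
time_s: 15.67
eef_pos: [0.4818, 0.1114, 0.245]
eef_rot: [-2.245, -2.193, -0.008]
ft_force: [-2.1, 17.6, 7.4]
width: 0.147
gripper_force: 88.1
```

Emit:
{"method": "carry_out", "body": {"slide": [[0, 0.007, 0], [0, 0.014, 0], [0, 0.021, 0], [0, 0.028, 0], [0, 0.035, 0], [0, 0.042, 0], [0, 0.042, 0], [0, 0.042, 0]], "turn": [0, 0, 0, 0, 0, 0, 0, 0]}}

```text
time_s: 16.33
eef_pos: [0.482, 0.1153, 0.2443]
eef_rot: [2.25, 2.191, -0.002]
ft_force: [-2.1, 0.8, 7.5]
width: 0.153
gripper_force: 87.9
```

```bash
python3 tilt.py; python3 -c "
import cv2,numpy as np
cv2.imwrite('pics/c4.png',np.hstack([cv2.imread('pics/scene9.png'),cv2.imread('pics/side9.png')]))"
```

```text
16.3333 [0.48199357 0.1153268  0.24432016] [-2.05661199  0.77146071  7.54690119] [-0.28030148  0.18688641 -0.3016165 ]
scene 515 ((484.1918029785156, 203.88623046875), (31.652359008789062, 92.41949462890625), 88.21263885498047) maxz [0.07076526 0.07293522 0.07402366] plane [-0.00084165 -0.02048634  0.07094102]
side 726 ((484.61297607421875, 204.05210876464844), (32.629146575927734, 91.34364318847656), 86.3874740600586) maxz [0.07132839 0.07253893 0.07299593] plane [ 0.00234546 -0.08066416  0.07156465]
```

View pics/c4.png

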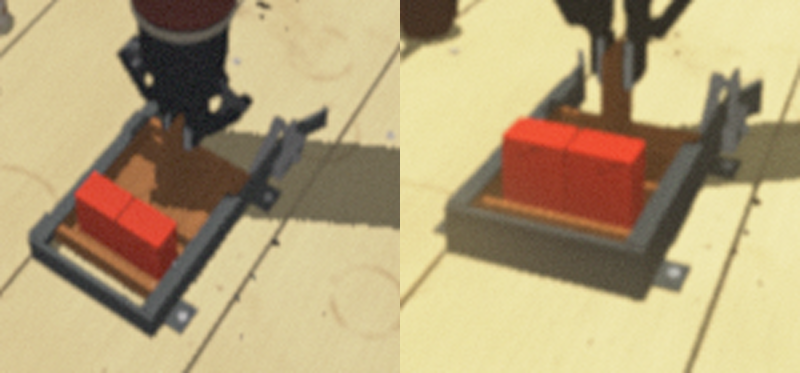

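The crops show the caddy docked about 16 mm short of the bumpers, with the catch bar down at its rear-right corner (about (280,150)). The nose is flat again (box tops at 71 mm). I'll release and lift clear.

Emit:
{"method": "carry_out", "body": {"slide": [[0, 0, 0], [0, 0, 0], [0, 0, 0], [0, 0, 0], [0, 0, 0], [0, 0, 0]], "turn": [0, 0, 0, 0, 0, 0], "hand": -0.2, "newtons": 20}}

```text
time_s: 17.03
eef_pos: [0.4818, 0.1161, 0.244]
eef_rot: [-2.249, -2.193, 0.001]
ft_force: [0.1, -0.1, 0.0]
width: 0.599
gripper_force: 0.0
```

Emit:
{"method": "carry_out", "body": {"slide": [[0, 0, 0.05], [0, 0, 0.2], [0, 0, 0.4], [0, 0, 0.6], [0, 0, 0.75], [0, 0, 0.75]], "turn": [0, 0, 0, 0, 0, 0]}}

```text
time_s: 17.53
eef_pos: [0.4829, 0.1172, 0.4015]
eef_rot: [2.245, 2.189, 0.012]
ft_force: [1.0, 0.1, -0.4]
width: 0.599
gripper_force: 0.0
```

Run:
```python
from h import *
s=get_state(); print(s["time_s"],s["eef_pos"],s["ft_force"],s["width"])
a=[]
for c in("scene","side"):
    im,d=vision.camera(c); P=cloud(c,d); ok=d>0
    a.append(cv2.resize(im[215:355,215:365],(400,373),interpolation=cv2.INTER_CUBIC))
    B=P[ok&(P[...,2]>.062)&(P[...,2]<.078)&(P[...,1]>.17)&(P[...,1]<.25)&(P[...,0]>.42)&(P[...,0]<.54)]
    print(c,len(B),B.mean(0),np.percentile(B[:,2],[50,95]),cv2.minAreaRect(B[:,:2].astype(np.float32)*1000))
cv2.imwrite("pics/c5.png",np.hstack(a))
```

```text
17.5333 [0.4829069  0.11721868 0.40147488] [ 0.973321    0.12876915 -0.38468822] 0.5993417329929269
scene 492 [0.48194359 0.20650172 0.07027065] [0.07061142 0.0731564 ] ((483.3760986328125, 204.63021850585938), (31.960447311401367, 93.4059066772461), 87.4363021850586)
side 659 [0.48261766 0.21005156 0.06970756] [0.07110559 0.07242309] ((484.581298828125, 204.8292236328125), (32.3317756652832, 92.63858795166016), 87.61812591552734)
```

View pics/c5.png

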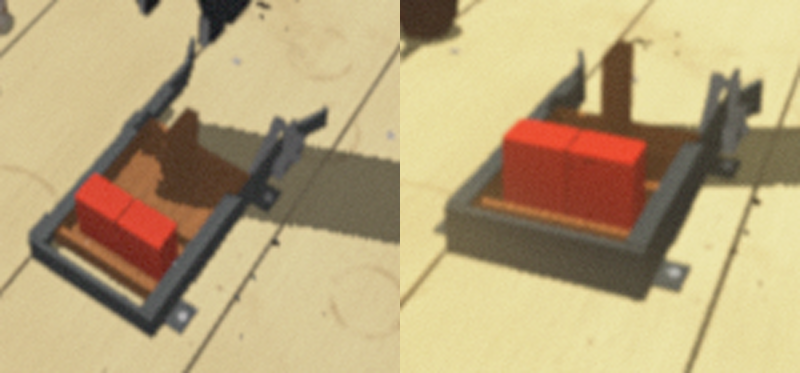

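The released caddy stands flat in the rail, box tops at 71 mm, and the gripper is clear. One numeric check of the catch against its initial (down) state.

Run:
```python
from h import *
# bar at dock y 51.5-61.5 -> world x ~ lane-.0565
def prof(P,d):
    o=[]
    for y in np.arange(.03,.115,.008):
        xc=.4835+.0245*(y-.195)-.0555
        m=(d>0)&(abs(P[...,1]-y)<.004)&(abs(P[...,0]-xc)<.005); q=P[...,2][m]
        o.append((round(float(y),3),len(q),np.percentile(q,[50,90]).round(3).tolist() if len(q)>2 else None))
    return o
for c in("scene","side"):
    z=np.load(c+"0.npz"); im,d=vision.camera(c)
    for a,b in zip(prof(z["P"],z["d"]),prof(cloud(c,d),d)): print(c,a,b)
    D=cv2.absdiff(z["im"],im)[255:300,300:345].max(2); print((D>40).sum())
```

```text
scene (0.03, 0, None) (0.03, 1, None)
scene (0.038, 7, [0.055, 0.057]) (0.038, 9, [0.057, 0.058])
scene (0.046, 18, [0.049, 0.057]) (0.046, 17, [0.05, 0.054])
scene (0.054, 15, [0.04, 0.044]) (0.054, 12, [0.04, 0.044])
scene (0.062, 12, [0.033, 0.036]) (0.062, 16, [0.033, 0.037])
scene (0.07, 13, [0.027, 0.032]) (0.07, 10, [0.027, 0.029])
scene (0.078, 8, [0.021, 0.023]) (0.078, 9, [0.022, 0.152])
scene (0.086, 5, [0.015, 0.017]) (0.086, 9, [0.652, 0.654])
scene (0.094, 1, None) (0.094, 22, [0.652, 0.654])
scene (0.102, 0, None) (0.102, 32, [0.651, 0.653])
scene (0.11, 0, None) (0.11, 51, [0.648, 0.65])
1089
side (0.03, 0, None) (0.03, 0, None)
side (0.038, 8, [0.057, 0.057]) (0.038, 7, [0.057, 0.058])
side (0.046, 34, [0.05, 0.056]) (0.046, 34, [0.051, 0.056])
side (0.054, 18, [0.041, 0.044]) (0.054, 23, [0.041, 0.044])
side (0.062, 25, [0.035, 0.039]) (0.062, 22, [0.035, 0.037])
side (0.07, 15, [0.027, 0.03]) (0.07, 13, [0.027, 0.029])
side (0.078, 6, [0.021, 0.023]) (0.078, 3, [0.024, 0.025])
side (0.086, 0, None) (0.086, 1, None)
side (0.094, 0, None) (0.094, 8, [0.03, 0.03])
side (0.102, 0, None) (0.102, 6, [0.031, 0.288])
side (0.11, 0, None) (0.11, 21, [0.285, 0.292])
881
```

The catch's profile matches its initial down position, so I'm handing the job in.

```bash
python3 -c "
from workcell import robot; print(robot.sign_off())"
```

```text
the job is handed in; nothing more can be done
None
```

The caddy is docked boxes first with the catch down behind its rear wall. I pulled it back with about 17.5 N at the wrist for half a second (roughly 13 N above drag; catch load inferred, not measured), and the catch held. The gripper is clear and the job is handed in; no verdict was returned.

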